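# Index the locked slide one hole on and hold the pin home

## Robot

A 6-joint arm with a two-finger parallel gripper is mounted at the origin on a cart in front of the work surface, level with it; the furniture and walls round the work are solid. World frame = base frame: x ahead of the robot, y to its left, z up, the work surface at z = 0. Lengths are in m, angles in rad, forces in N, time in s.
With the tool pointing down it reaches from about 0.375 to 0.9 m from the base axis. Payload 3.1 kg.
Tool frame: the origin (TCP) lies on the centre line of the jaws, within the pads' length; the fingertips stand 11 mm ahead of it and the grasp point (between the pads) lies 8 mm behind it; x points along the fingers, y is the direction in which the jaws open and shut, and the axes are right-handed (so a half turn about x gives the same grasp; the last joint's range is limited). The gripper opens to 87 mm and grips with 3 to 60 N. Pads are 19 mm wide; open, the fingers measure 117 mm over their backs; the gripper's body (75 mm by 190 mm) begins 51 mm behind the grasp point.
Start: joints at [-1.476, 0.527, 1.433, -0, 1.181, -0.178], TCP at [0.168, -0.602, 0.207] pointing down, gripper open.
Joint ranges: [-3.08, 3.08], [-0.75, 2.2], [0.22, 2.44], [-1.43, 4.57], [0, 2.65], [-2.85, 2.85]. Speed limits (rad/s): [2.79, 2.79, 3.14, 3.14, 3.14, 3.14].

## Interface

Orientations are given as a unit quaternion [x, y, z, w].
In Python, from rig import robot, camera, camera_info gives the robot as it stands.
- The arm moves only by the shell command python3 -m inch 'ROWS' [FORCE]. ROWS is JSON, a list that holds one entry, the list of rows, each a list of 5 numbers: the shift along the tool's x, y, z in cm, then the turn about the tool's x in rad, then the opening, from 0 (shut) to 1 (fully open). A call has 1 to 8 rows; each row shifts and turns the pose as measured when the row begins, along the tool's axes as they then stand; what a row does not reach is not made up. A row lasts 1/12 s, in which the tool goes at most 41.7 mm and 7.16 degrees, less where a joint would pass 70% of its speed; a pose out of reach is approached as far as the arm can. A call with a gripper value outside its range is refused whole. The fingers move at their own pace and stop on an object; FORCE is the grip in N (left out, the last holds). Time passes only in rows, so rows that do not move let the fingers close. It gives the time, the measured TCP pose, the force and the opening at its end, in the units of the state.
- robot.get_obs(): the state, without advancing time (a new reading comes with each control period).
- camera(name): name is "scene" or "top" or "wrist"; returns the picture (384x512x3 uint8, red, green, blue); there is no depth.
- camera_info(name): a dict with "camera_matrix" (3x3 intrinsics, pixels), "rvec" (rotation vector, rad) and "tvec" (3), from world to camera coordinates, as OpenCV has them. Camera axes: x right, y down, z forward; pixel columns grow to the right and rows downward; lengths in m; the calibration is good to about 2 mm. A picture is of the moment at which its call begins: read the wrist's pose just before it. camera_info takes no time and is no camera call; for the wrist camera it gives the pose at the moment of the call.
- robot.hand_in(): hands the job in, once; it reports no verdict.
The state is a dict: "time": time; "q": joint angles; "joint_velocities": joint speeds; "joint_torque": joint torques, N m; "position": TCP position; "tool_rot": TCP orientation; "ft_force": force on the tool from outside, world axes, zero at the start; "moment": the same for the moment, N m; "grip_width": finger opening in m.
Only numpy, scipy, OpenCV 4.12 (cv2) and the standard library are available. Lean on these libraries where they do the work, as an engineer would, in place of code of your own. Each camera call takes 0.05 s, during which the arm holds its last target. There are 200 camera calls.

## Task

The lens housing on the blue sliding section has to move one station along its rail: pull up the red lock knob, slide the section to the very next hole towards the orange end block, and let the pin drop fully into that hole. Finish while still gripping the red knob, with the pin held fully home; do not let go. Leave the tools lying around the rail where they are.

Things in the scene. Friction and masses are not known exactly. Their poses are not given: they have to be found in the camera images.
- rail: Fixed indexing rail on a dark steel base plate 80 x 372 x 8 mm. Origin: on the desk under the middle of the rail; x across the rail (towards the nest that carries the lens housing), y along the rail, z up. A square aluminium tube 30 x 30 mm runs along y, its top 55 mm above the desk, with five 11.5 mm holes in the top at y = -80, -40, 0, +40 and +80 mm (spacing 40 mm).
- orange_block: Fixed end block coloured orange, 50 x 30 mm, top 62 mm above the desk, at one end of the rail (y = +155 or -155 mm of the rail). Origin: on the desk under its middle.
- grey_block: Fixed end block painted grey, same size, at the other end of the rail. Origin: on the desk under its middle.
- sleeve (a joint): Position along the rail's y (m) of the blue sliding section: a sleeve 64 mm long, 42 mm wide, top 61 mm above the desk, riding on the tube. It starts locked in the middle hole (0) and can travel -0.085 to 0.085; the holes are at -0.080, -0.040, 0, 0.040, 0.080. It slides with about 1.5 N of friction once unlocked, and stays where it is left. On its +x side it carries a flat nest with a black lens housing, fixed in it, top 56 mm above the desk.
- plunger (a joint): Lift of the spring lock plunger (m): 0 is the pin fully home in a hole (8 mm deep), 0.016 the fully pulled stop. The pin is 8 mm thick with a round tip and clears the tube above 0.008. The spring pushes it down, with 5 N at 0 and about 10 N when fully pulled; between holes the pin rides on the tube at about 0.008, and it drops into a hole when let down over it.
- knob: Red round pull knob of the plunger on top of the blue sleeve, diameter 25 mm, 27 mm high, upright; it moves with the sleeve and with the plunger. Origin: centre of its underside, 72 mm above the desk with the pin home (top at 99 mm). Free all round: nothing within 70 mm stands higher than the 61 mm high sleeve and the 62 mm high end blocks, except a steel collar of 21 mm diameter under the knob.
- plug_gauge: Bystander: white plug gauge with a red ring, a bar 113 mm long and 18 mm thick, lying loose; origin under its middle.
- tweezers: Bystander: steel tweezers 133 mm long, 9 mm high, lying loose; origin under their middle.
- screw_dish: Bystander: small round steel dish with screws, 69 mm wide, 18 mm high, loose; origin under its middle.
- screwdriver_blue: Bystander: blue screwdriver 217 mm long, 27 mm high, lying loose; origin under its middle.

How it is judged:
By the outcome, as a careful person would: the job done as asked, in the order asked, and still so for the second after the job is handed in, while the arm keeps its last pose, push and grip.
It also fails if it takes over 40 s, if anything falls off the work surface, if the arm or the gripper's body presses on something with over 40 N, if the wrist force passes 120 N, or if a joint passes its speed limit or range.

## Working session

There is one attempt and no reset: what is moved stays moved. The work goes in short steps, Python scripts to look and compute and a shell command to move; the robot and the scene stay as the last step left them, time stands still between calls to the robot, and variables do not carry over. Pictures are saved under pics/ and viewed, about 8 in all and at most 12, crops included, and the job is handed in when it is done.

```bash
mkdir -p pics; ls; python3 - <<'E'
from rig import robot,camera,camera_info
import cv2,numpy as np
o=robot.get_obs();print(o)
a=[camera(n) for n in("top","scene")]
for n,i in zip(("top","scene"),a): cv2.imwrite(f"pics/{n}0.png",i[:,:,::-1]);np.save(f"pics/{n}0.npy",i)
cv2.imwrite("pics/both0.png",cv2.resize(np.hstack(a),(800,300),interpolation=cv2.INTER_AREA)[:,:,::-1])
for n in("top","scene"):print(camera_info(n))
E
```

```text
pics
{'time': 0.0, 'q': array([-1.47649473e+00,  5.28441518e-01,  1.43392497e+00, -2.25379711e-05,
        1.18137908e+00, -1.78508115e-01]), 'joint_velocities': array([-0.00065499, -0.00124503,  0.00039886,  0.00097856,  0.00111805,
       -0.00127452]), 'joint_torque': array([ 5.50988661e-04, -4.40033698e+01, -1.76589721e+01,  6.33021654e-02,
        5.80996647e-02, -1.75086948e-04]), 'position': array([ 0.1683418 , -0.60109817,  0.2059796 ]), 'tool_rot': array([ 0.70056252,  0.09691773, -0.70051317,  0.09539611]), 'ft_force': array([-0.03853992, -0.2004203 ,  0.36324568]), 'moment': array([-0.01674167,  0.01699777, -0.0169244 ]), 'grip_width': 0.08706836353968438}
{'camera_matrix': array([[394.62963668,   0.        , 262.85869069],
       [  0.        , 394.62963668, 195.23750753],
       [  0.        ,   0.        ,   1.        ]]), 'rvec': array([ 2.10709251, -2.16788402,  0.18004093]), 'tvec': array([0.05213405, 0.47946317, 1.1535984 ])}
{'camera_matrix': array([[378.58354526,   0.        , 259.47382313],
       [  0.        , 378.58354526, 187.21109319],
       [  0.        ,   0.        ,   1.        ]]), 'rvec': array([ 1.0207734 , -2.49178343,  0.99046514]), 'tvec': array([0.37579221, 0.28497367, 1.19261932])}
```

View pics/top0.png

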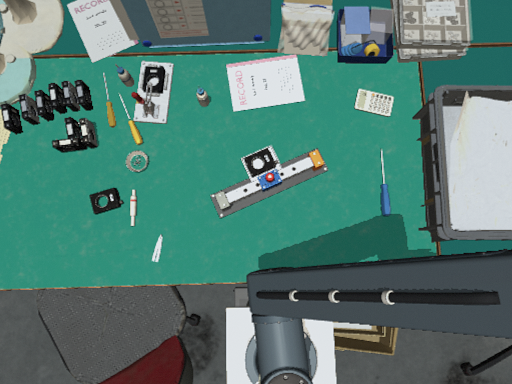

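View pics/scene0.png

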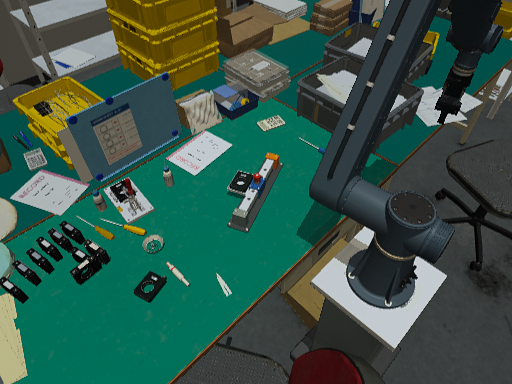

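The top view shows the rail running from the grey block (221,201) to the orange block (317,159), with the red knob at about (270,177) and the housing above it. In the scene view the knob is near (257,178) and the orange block near (272,160).

```bash
cat >h.py <<'E'
import numpy as np,cv2
from rig import robot,camera,camera_info
from scipy.spatial.transform import Rotation as R
def ray(info,uv):
    Rm=cv2.Rodrigues(np.array(info['rvec']))[0];t=np.array(info['tvec'])
    return -Rm.T@t, Rm.T@np.linalg.inv(info['camera_matrix'])@[uv[0],uv[1],1]
def plane(info,uv,z):
    c,d=ray(info,uv);return c+d*(z-c[2])/d[2]
def mask(img,col):
    h=cv2.cvtColor(img,cv2.COLOR_RGB2HSV).astype(int);H,S,V=h[...,0],h[...,1],h[...,2]
    return {'red':((H<7)|(H>172))&(S>150)&(V>80),'orange':(H>8)&(H<22)&(S>140)&(V>120),'blue':(H>100)&(H<125)&(S>130)&(V>70)}[col]
def blobs(img,col,box,minA=8):
    m=mask(img,col).astype(np.uint8);k=np.zeros_like(m);x0,y0,x1,y1=box;k[y0:y1,x0:x1]=m[y0:y1,x0:x1]
    n,l,s,c=cv2.connectedComponentsWithStats(k)
    return [(s[i,4],c[i],s[i,:4]) for i in range(1,n) if s[i,4]>=minA]
E
python3 - <<'E'
from h import *
for n,box in(("top",(205,140,335,220)),("scene",(220,140,300,240))):
    im=np.load(f"pics/{n}0.npy");I=camera_info(n)
    for col,z in(("red",.095),("orange",.062),("blue",.061)):
        for A,c,s in blobs(im,col,box): print(n,col,A,c.round(1),s,plane(I,c,z).round(4))
E
```

```text
top red 41 [269.5 177. ] [266 173   8   8] [0.5246 0.018  0.095 ]
top orange 134 [316.  158.4] [309 150  15  18] [ 0.5849 -0.1247  0.062 ]
top blue 166 [268.8 180.3] [258 170  22  20] [0.5218 0.0196 0.061 ]
scene red 29 [256.8 177. ] [254 174   7   9] [0.5203 0.0205 0.095 ]
scene orange 64 [271.1 156.2] [265 153  14   8] [ 0.5839 -0.1239  0.062 ]
scene blue 86 [256.4 184. ] [249 177  16  13] [0.5196 0.023  0.061 ]
```

```bash
cat >>h.py <<'E'
def rel(p,jaw=None):
    o=robot.get_obs();M=R.from_quat(o['tool_rot']).as_matrix()
    s=M.T@(np.array(p)-o['position'])*100
    print('axes',M.T.round(3).tolist(),'shift cm',s.round(2),'pos',o['position'].round(4),'q',o['q'].round(2),'F',o['ft_force'].round(1),'w',o['grip_width'].round(4),'t',o['time'])
    if jaw is not None:
        a=M.T@np.array([jaw[0],jaw[1],0]);t=np.arctan2(a[2],a[1]);t=(t+np.pi/2)%np.pi-np.pi/2;print('turn',t.round(3))
E
python3 - <<'E'
from h import *
rel((.523,.019,.2),(.391,-.92))
for n,z in(("top",0.),):
  I=camera_info(n)
  for uv in((440,100),(440,240),(385,215)):print(plane(I,uv,z).round(3))
E
```

```text
Traceback (most recent call last):
  File "h.py", line 19, in rel
    print('axes',M.T.round(3).tolist(),'shift cm',s.round(2),'pos',o['position'].round(4),'q',o['q'].round(2),'F',o['ft_force'].round(1),'w',o['grip_width'].round(4),'t',o['time'])
                                                                                                                                             ^^^^^^^^^^^^^^^^^^^^^
AttributeError: 'float' object has no attribute 'round'
```

```bash
sed -i "s/o\['grip_width'\].round(4)/round(o['grip_width'],4)/" h.py
python3 - <<'E'
from h import *
rel((.523,.019,.2),(.391,-.92))
for n,z in(("top",0.),):
  I=camera_info(n)
  for uv in((440,100),(440,240),(385,215)):print(plane(I,uv,z).round(3))
E
```

```text
axes [[-0.0, 0.002, -1.0], [0.269, -0.963, -0.002], [-0.963, -0.269, -0.0]] shift cm [  0.72 -50.17 -50.86] pos [ 0.1684 -0.6012  0.2061] q [-1.48  0.53  1.43 -0.    1.18 -0.18] F [-0.6 -0.5  0.7] w 0.0868 t 0.1
turn -0.129
[ 0.785 -0.547 -0.   ]
[ 0.333 -0.501  0.   ]
[ 0.414 -0.338  0.   ]
```

```bash
python3 -m inch '[[[0,-2.8,-2.85,-0.065,0.7],[0,-2.8,-2.85,-0.065,0.7],[0,-2.8,-2.85,0,0.7],[0,-2.8,-2.85,0,0.7],[0,-2.8,-2.85,0,0.7],[0,-2.8,-2.85,0,0.7],[0,-2.8,-2.85,0,0.7],[0,-2.8,-2.85,0,0.7]]]' 20
python3 - <<'E'
from h import *
rel((.523,.019,.2),(.391,-.92))
E
```

```text
time: 0.77
position: [0.2963, -0.3065, 0.2011]
tool_rot: [-0.693, -0.138, 0.694, -0.14]
ft_force: [1.3, 0.5, -0.4]
grip_width: 0.0609
axes [[-0.001, -0.002, -1.0], [0.386, -0.923, 0.001], [-0.923, -0.386, 0.002]] shift cm [ 2.000e-02 -2.129e+01 -3.347e+01] pos [ 0.2963 -0.3065  0.2011] q [-1.06  0.27  1.91 -0.    0.96  0.11] F [ 1.3  0.5 -0.4] w 0.0609 t 0.7667
turn -0.006
```

```bash
python3 -m inch '[[[0,-2,-3.6,0,0.6],[0,-2,-3.6,0,0.6],[0,-2,-3.6,0,0.6],[0,-2.2,-3.4,0,0.6],[0,-2.2,-3.4,0,0.6],[0,-2.2,-3.4,0,0.6],[0,-2.2,-3.4,0,0.6],[0,-2.2,-3.4,0,0.6]]]'
python3 - <<'E'
from h import *
rel((.523,.019,.2),(.391,-.92))
E
```

```text
time: 1.43
position: [0.4857, -0.0321, 0.1998]
tool_rot: [-0.692, -0.138, 0.695, -0.137]
ft_force: [0.4, -0.5, 0.3]
grip_width: 0.0523
axes [[-0.005, 0.001, -1.0], [0.382, -0.924, -0.003], [-0.924, -0.382, 0.004]] shift cm [-0.03 -3.3  -5.39] pos [ 0.4857 -0.0321  0.1998] q [-0.3   0.35  1.78 -0.    1.02  0.88] F [ 0.4 -0.5  0.3] w 0.0523 t 1.4333
turn -0.01
```

```bash
python3 -m inch '[[[0,-1.7,-2.7,0,0.6],[0,-1.3,-2.2,0,0.6],[0,-0.5,-0.8,0,0.6],[0,0,0,0,0.6]]]'
python3 - <<'E'
from h import *
I=camera_info("wrist");im=camera("wrist");cv2.imwrite("pics/w1.png",im[:,:,::-1])
rel((.523,.019,.2),(.391,-.92))
for col,z in(("red",.099),("orange",.062),("blue",.061)):
    for A,c,s in blobs(im,col,(0,0,512,384),60): print(col,A,c.round(1),s,plane(I,c,z).round(4))
E
```

```text
time: 1.77
position: [0.5293, 0.0325, 0.1987]
tool_rot: [-0.692, -0.143, 0.694, -0.14]
ft_force: [-0.1, 0.8, 0.7]
grip_width: 0.0522
axes [[-0.005, 0.003, -1.0], [0.391, -0.921, -0.005], [-0.921, -0.391, 0.003]] shift cm [-0.15  0.95  1.01] pos [0.5286 0.0317 0.1986] q [-0.15  0.41  1.68  0.    1.06  1.02] F [ 0.3  0.4 -0. ] w 0.052 t 1.8167
turn -0.001
red 455 [269.8 197. ] [258 184  25  28] [0.5296 0.0208 0.099 ]
orange 528 [402.6 175.4] [385 161  46  52] [ 0.5959 -0.1036  0.062 ]
orange 177 [146.5 295.5] [144 271   8  46] [0.3478 0.1007 0.062 ]
orange 184 [366.6 294.9] [362 271   9  46] [ 0.4527 -0.1409  0.062 ]
blue 1460 [268.6 185.6] [240 168  59  41] [0.5303 0.021  0.061 ]
```

View pics/w1.png

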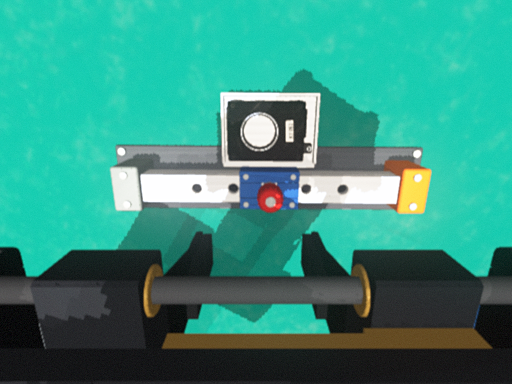

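The wrist view shows the knob's top disc at about (270,201), the orange block to the right at (410,188), and the rail level in the picture, so the jaws lie along the rail. The jaw midpoint is at column 257.

```bash
python3 - <<'E'
from h import *
I=camera_info("wrist")
print(ray(I,(256,192))[0].round(3))
print('knob top',plane(I,(270,201),.099).round(4))
print('orange',plane(I,(413,176),.062).round(4),'grey',plane(I,(126,176),.062).round(4))
rel(plane(I,(270,201),.12))
E
```

```text
[0.605 0.065 0.375]
knob top [0.5252 0.0183 0.099 ]
orange [ 0.5987 -0.1147  0.062 ] grey [0.4803 0.1628 0.062 ]
axes [[-0.005, 0.003, -1.0], [0.391, -0.921, -0.005], [-0.921, -0.391, 0.003]] shift cm [7.85 1.05 0.12] pos [0.5286 0.0317 0.1986] q [-0.15  0.41  1.68  0.    1.06  1.02] F [ 0.3  0.4 -0. ] w 0.052 t 1.8167
```

```bash
python3 -m inch '[[[0,0.8,0.6,0,0.6],[2,0.3,0.25,0,0.6],[2.3,0,0,0,0.6],[2,0,0,0,0.6],[0.8,0,0,0,0.6],[0,0,0,0,0.6]]]'
python3 - <<'E'
from h import *
I=camera_info("wrist");im=camera("wrist");cv2.imwrite("pics/w2.png",im[:,:,::-1])
rel((.525,.018,.08),(.391,-.92))
for col,z in(("red",.099),("blue",.061)):
    for A,c,s in blobs(im,col,(0,0,512,384),60): print(col,A,c.round(1),s,plane(I,c,z).round(4))
E
```

```text
time: 2.32
position: [0.5195, 0.0067, 0.1267]
tool_rot: [-0.691, -0.138, 0.696, -0.138]
ft_force: [-0.2, -1.1, 0.9]
grip_width: 0.0525
axes [[-0.006, -0.002, -1.0], [0.383, -0.924, -0.001], [-0.924, -0.383, 0.006]] shift cm [ 4.72 -0.84 -0.95] pos [0.5198 0.0067 0.1273] q [-0.2   0.51  1.77 -0.    0.87  0.98] F [ 0.2 -0.7  0.3] w 0.0523 t 2.3667
turn -0.009
red 845 [246.9 201.5] [230 184  34  38] [0.5302 0.02   0.099 ]
blue 2273 [248.4 187.5] [209 167  78  49] [0.5296 0.0197 0.061 ]
```

View pics/w2.png

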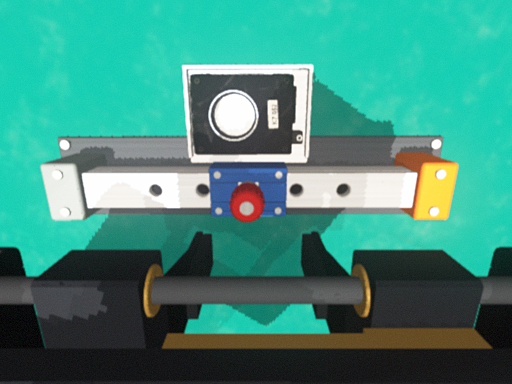

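The knob's top disc is at about (247,205) with radius 17, and the jaws are centred on column 257, so the tool is about 8 mm too far towards orange.

```bash
python3 - <<'E'
from h import *
I=camera_info("wrist")
p=plane(I,(247,205),.099);print(p.round(4));p[2]=.08;rel(p)
E
python3 -m inch '[[[0.7,-0.5,-0.6,0,0.6],[0,-0.3,-0.3,0,0.6],[0,0,0,0,0.6],[0,0,0,0,0.6]]]'
python3 - <<'E'
from h import *
rel((.526,.018,.08),(.391,-.92))
I=camera_info("wrist");im=camera("wrist");cv2.imwrite("pics/w3.png",im[:,:,::-1])
for col,z in(("red",.099),("blue",.061)):
    for A,c,s in blobs(im,col,(0,0,512,384),60): print(col,A,c.round(1),s,plane(I,(c[0],s[1]+s[3]-s[2]/2),z).round(4))
E
```

```text
[0.5279 0.0188 0.099 ]
axes [[-0.006, -0.002, -1.0], [0.383, -0.924, -0.001], [-0.924, -0.383, 0.006]] shift cm [ 4.72 -0.81 -1.24] pos [0.5198 0.0067 0.1273] q [-0.2   0.51  1.77 -0.    0.87  0.98] F [ 0.2 -0.7  0.3] w 0.0523 t 2.3667
time: 2.7
position: [0.5271, 0.0161, 0.1226]
tool_rot: [-0.693, -0.136, 0.694, -0.138]
ft_force: [0.0, 0.2, -0.1]
grip_width: 0.0524
axes [[-0.001, -0.003, -1.0], [0.38, -0.925, 0.002], [-0.925, -0.38, 0.002]] shift cm [ 4.26 -0.23  0.02] pos [0.5271 0.0161 0.1226] q [-0.18  0.52  1.76 -0.    0.86  1.  ] F [ 0.   0.2 -0.1] w 0.0524 t 2.7
turn -0.012
red 893 [254.3 216.6] [237 198  35  40] [0.5282 0.0196 0.099 ]
blue 2554 [255.3 199.2] [216 176  78  54] [0.5381 0.023  0.061 ]
```

View pics/w3.png

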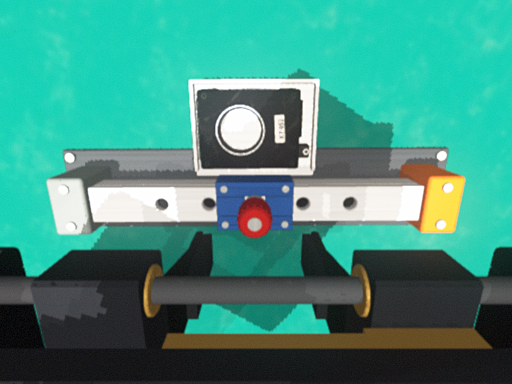

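The knob top is now at (254,220), centred between the jaws to within 2–3 mm. It should be at about (0.527, 0.019). Next I descend and check the height.

```bash
python3 -m inch '[[[1,-0.2,0,0,0.6],[1.3,0,0,0,0.6],[1,0,0,0,0.6],[0.2,0,0,0,0.6],[0,0,0,0,0.6]]]'
python3 - <<'E'
from h import *
rel((.527,.019,.08),(.391,-.92))
E
```

```text
time: 3.17
position: [0.5283, 0.0191, 0.0872]
tool_rot: [0.695, 0.136, -0.692, 0.14]
ft_force: [0.0, -1.4, 0.1]
grip_width: 0.0519
axes [[0.005, -0.004, -1.0], [0.383, -0.924, 0.005], [-0.924, -0.383, -0.003]] shift cm [ 0.72 -0.04  0.12] pos [0.5283 0.0191 0.0872] q [-0.17  0.58  1.78 -0.    0.77  1.01] F [ 0.  -1.4  0.1] w 0.0519 t 3.1667
turn -0.009
```

```bash
python3 -m inch '[[[0.6,0,0.1,0,0.6],[0.1,0,0,0,0.6],[0,0,0,0,0.2],[0,0,0,0,0.2],[0,0,0,0,0.15],[0,0,0,0,0.15],[0,0,0,0,0.15],[0,0,0,0,0.15]]]' 40
python3 - <<'E'
from h import *
rel((.527,.019,.08),(.391,-.92))
E
```

```text
time: 3.83
position: [0.5282, 0.0186, 0.0807]
tool_rot: [0.696, 0.136, -0.691, 0.14]
ft_force: [0.5, -1.2, -5.5]
grip_width: 0.0204
axes [[0.008, -0.005, -1.0], [0.383, -0.924, 0.007], [-0.924, -0.383, -0.006]] shift cm [ 0.06 -0.08  0.1 ] pos [0.5282 0.0186 0.0807] q [-0.17  0.59  1.79 -0.    0.75  1.01] F [ 0.5 -1.2 -5.5] w 0.0204 t 3.8333
turn -0.009
```

```bash
python3 - <<'E'
from h import *
im=camera("wrist");s=camera("scene");print(camera_info("wrist")["tvec"])
a=cv2.resize(im[170:330,150:370],None,fx=2.5,fy=2.5)
b=cv2.resize(s[130:230,210:310],(400,400),interpolation=cv2.INTER_CUBIC)
o=np.zeros((400,800,3),np.uint8);o[:,:400]=cv2.resize(im[180:320,190:330],(400,400));o[:,400:]=b
cv2.imwrite("pics/c4.png",o[:,:,::-1])
rel((.527,.019,.08))
E
```

```text
[-0.18478085  0.47569919  0.41426041]
axes [[0.008, -0.004, -1.0], [0.383, -0.924, 0.007], [-0.924, -0.383, -0.006]] shift cm [ 0.05 -0.08  0.1 ] pos [0.5282 0.0186 0.0805] q [-0.17  0.59  1.79 -0.    0.75  1.01] F [ 0.1 -1.  -1.7] w 0.0197 t 3.9333
```

View pics/c4.png

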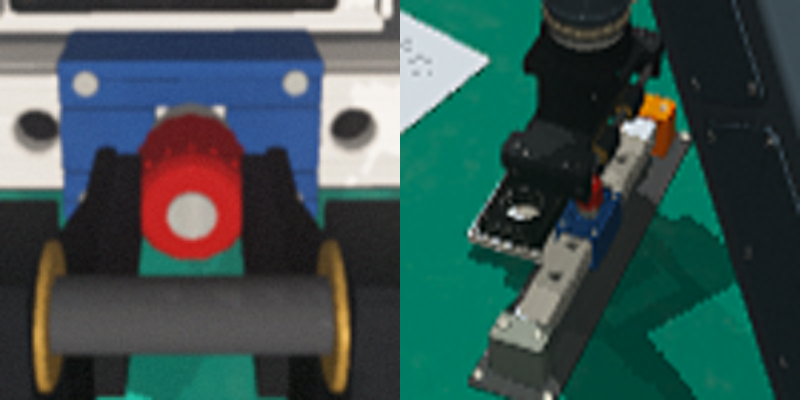

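The jaws are on either side of the knob, whose top is at about (257,255) in the full image. The 20 mm opening doesn't match a 25 mm diameter, so I'm checking the centring across the rail.

```bash
python3 - <<'E'
from h import *
I=camera_info("wrist");o=robot.get_obs();M=R.from_quat(o['tool_rot']).as_matrix()
im=cv2.cvtColor(cv2.imread("pics/c4.png"),cv2.COLOR_BGR2RGB)[:,:400]
m=mask(im,'red');ys,xs=np.where(m);print('red crop box',xs.min(),xs.max(),ys.min(),ys.max())
w=[np.ptp(np.where(r)[0]) if r.any() else 0 for r in m];print(w[100:270:8])
for uv in((257.2,255),):
    p=plane(I,uv,.099);print(p.round(4),(M.T@(p-o['position'])*1000).round(1))
for d in (-.0095,0,.0095):
  for x in(.011,-.008,-.018):
    P=o['position']+M@[x,0,d]
    print(d,x,cv2.projectPoints(P[None],I['rvec'],I['tvec'],I['camera_matrix'],None)[0].ravel().round(1))
E
```

```text
red crop box 140 242 115 258
[0, 0, np.int64(9), np.int64(56), np.int64(78), np.int64(86), np.int64(98), np.int64(96), np.int64(97), np.int64(97), np.int64(100), np.int64(100), np.int64(101), np.int64(102), np.int64(102), np.int64(102), np.int64(100), np.int64(94), np.int64(79), np.int64(51), 0, 0]
[0.5258 0.0187 0.099 ] [-18.5  -0.9   2.1]
-0.0095 0.011 [258.5 217.6]
-0.0095 -0.008 [258.7 229.1]
-0.0095 -0.018 [258.8 236.2]
0 0.011 [258.5 230.9]
0 -0.008 [258.6 243.6]
0 -0.018 [258.8 251.3]
0.0095 0.011 [258.4 243.8]
0.0095 -0.008 [258.6 257.6]
0.0095 -0.018 [258.7 265.9]
```

The pads are within about 2 mm of the knob's centre, so the small reading is probably pad compliance under 40 N. A lift will test it.

```bash
python3 -m inch '[[[-0.4,0,0,0,0.1],[-0.4,0,0,0,0.1],[-0.2,0,0,0,0.1],[0,0,0,0,0.1],[0,0,0,0,0.1]]]' 45
python3 - <<'E'
from h import *
rel((.527,.019,.0925))
E
```

```text
time: 4.35
position: [0.5281, 0.0186, 0.0892]
tool_rot: [0.696, 0.136, -0.691, 0.14]
ft_force: [2.1, 0.4, -9.1]
grip_width: 0.0193
axes [[0.007, -0.004, -1.0], [0.383, -0.924, 0.006], [-0.924, -0.383, -0.005]] shift cm [-0.33 -0.08  0.09] pos [0.5281 0.0186 0.0892] q [-0.17  0.57  1.79 -0.    0.78  1.01] F [ 2.1  0.4 -9.1] w 0.0193 t 4.35
```

```bash
python3 -m inch '[[[-0.3,0,0,0,0.1],[-0.1,0,0,0,0.1],[0,0,0,0,0.1],[0,0,0,0,0.1]]]' 45
python3 - <<'E'
from h import *
rel((.527,.019,.0925))
for n,f in(("wrist",1),("scene",1)):
  I=camera_info(n);im=camera(n)
  for A,c,s in blobs(im,"red",(200,150,310,300),20): print(n,A,c.round(1),s)
E
```

```text
time: 4.68
position: [0.5281, 0.0187, 0.0926]
tool_rot: [0.696, 0.136, -0.692, 0.14]
ft_force: [1.3, -0.6, -9.2]
grip_width: 0.0192
axes [[0.007, -0.004, -1.0], [0.382, -0.924, 0.006], [-0.924, -0.382, -0.005]] shift cm [ 0.01 -0.07  0.09] pos [0.5281 0.0187 0.0926] q [-0.17  0.57  1.78 -0.    0.78  1.01] F [ 1.3 -0.6 -9.2] w 0.0192 t 4.6833
wrist 1246 [256.6 243.5] [239 221  36  49]
```

```bash
python3 -m inch '[[[0,0.4,0,0,0.1],[0,0.6,0,0,0.1],[0,0.6,0,0,0.1],[0,0.6,0,0,0.1],[0,0.5,0,0,0.1],[0,0.3,0,0,0.1],[0,0,0,0,0.1]]]' 45
python3 - <<'E'
from h import *
o=robot.get_obs();d=o['position']-[.5281,.0187,.0926];print(d.round(4),np.hypot(d[0],d[1]))
rel((.5281+.04*.391,.0187-.04*.92,.0926),(.391,-.92))
E
```

```text
time: 5.37
position: [0.5396, -0.0091, 0.0919]
tool_rot: [0.695, 0.137, -0.692, 0.137]
ft_force: [2.1, 2.5, -9.6]
grip_width: 0.0196
[ 0.0115 -0.0278 -0.0007] 0.030047780021338226
axes [[0.004, 0.002, -1.0], [0.38, -0.925, 0.0], [-0.925, -0.38, -0.004]] shift cm [-0.07  0.99 -0.04] pos [ 0.5396 -0.0091  0.0919] q [-0.23  0.58  1.75  0.    0.8   0.95] F [ 2.1  2.5 -9.6] w 0.0196 t 5.3667
turn -0.012
```

```bash
python3 -m inch '[[[-0.05,0.4,0,0,0.1],[0,0.4,0,0,0.1],[0,0.2,0,0,0.1],[0,0,0,0,0.1],[0,0,0,0,0.1]]]' 45
python3 - <<'E'
from h import *
o=robot.get_obs();d=o['position']-[.5281,.0187,.0926];print(d.round(4),np.hypot(d[0],d[1]))
rel((.5281+.04*.391,.0187-.04*.92,.0926),(.391,-.92))
im=camera("wrist");cv2.imwrite("pics/w5.png",im[:,:,::-1])
E
```

```text
time: 5.78
position: [0.5438, -0.0192, 0.0923]
tool_rot: [0.695, 0.137, -0.692, 0.136]
ft_force: [1.9, 2.0, -8.7]
grip_width: 0.0192
[ 0.0157 -0.0379 -0.0003] 0.04105006513861133
axes [[0.004, 0.002, -1.0], [0.379, -0.925, -0.001], [-0.925, -0.379, -0.005]] shift cm [-0.03 -0.11 -0.04] pos [ 0.5438 -0.0192  0.0923] q [-0.24  0.58  1.74  0.    0.81  0.94] F [ 1.9  2.  -8.7] w 0.0192 t 5.7833
turn -0.013
```

View pics/w5.png

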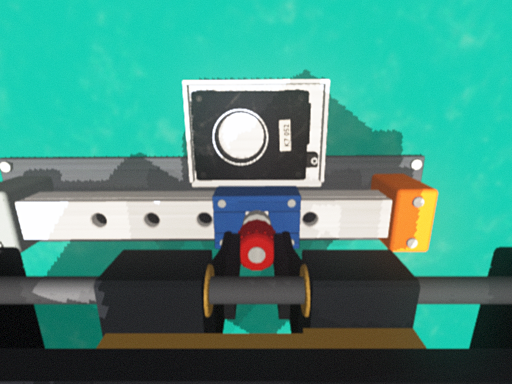

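The sleeve is at (258,213), midway between the holes at 205 and 310. Three free holes show on the grey side and one on the orange side, so this is the right station. Now I lower it.

```bash
python3 -m inch '[[[0.2,-0.05,0,0,0.1],[0.3,0,0,0,0.1],[0.3,0,0,0,0.1],[0.1,0,0,0,0.1],[0,0,0,0,0.1],[0,0,0,0,0.1]]]' 45
python3 - <<'E'
from h import *
o=robot.get_obs();d=o['position']-[.5281,.0187,.0926];print(d.round(4),np.hypot(d[0],d[1]))
rel((.5281+.04*.391,.0187-.04*.92,.0805),(.391,-.92))
E
```

```text
time: 6.33
position: [0.5439, -0.0192, 0.0834]
tool_rot: [0.695, 0.137, -0.692, 0.138]
ft_force: [1.1, 1.5, -6.5]
grip_width: 0.0192
[ 0.0158 -0.0379 -0.0092] 0.041071986417967124
axes [[0.005, 0.0, -1.0], [0.381, -0.925, 0.002], [-0.925, -0.381, -0.005]] shift cm [ 0.29 -0.11 -0.03] pos [ 0.5439 -0.0192  0.0834] q [-0.24  0.6   1.75  0.    0.79  0.94] F [ 1.1  1.5 -6.5] w 0.0192 t 6.3333
turn -0.011
```

The pin is in the hole, about 3 mm above home. I'll centre it and keep lowering until it seats.

```bash
python3 -m inch '[[[0.15,-0.1,0,0,0.1],[0.15,0,0,0,0.1],[0.05,0,0,0,0.1],[0,0,0,0,0.1],[0,0,0,0,0.1]]]' 45
python3 - <<'E'
from h import *
rel((.5281+.04*.391,.0187-.04*.92,.0805),(.391,-.92))
E
```

```text
time: 6.75
position: [0.5437, -0.0189, 0.0807]
tool_rot: [0.696, 0.137, -0.692, 0.138]
ft_force: [0.5, 1.6, -6.0]
grip_width: 0.0198
axes [[0.006, -0.001, -1.0], [0.382, -0.924, 0.003], [-0.924, -0.382, -0.005]] shift cm [ 0.02 -0.07 -0.03] pos [ 0.5437 -0.0189  0.0807] q [-0.24  0.6   1.75  0.    0.78  0.94] F [ 0.5  1.6 -6. ] w 0.0198 t 6.75
turn -0.01
```

```bash
python3 -m inch '[[[0.1,0,0,0,0.1],[0.05,0,0,0,0.1],[0,0,0,0,0.1],[0,0,0,0,0.1]]]' 45
python3 - <<'E'
from h import *
rel((.5281+.04*.391,.0187-.04*.92,.0805))
E
```

```text
time: 7.08
position: [0.5438, -0.0189, 0.0806]
tool_rot: [0.696, 0.137, -0.691, 0.139]
ft_force: [1.7, -0.5, -3.5]
grip_width: 0.0195
axes [[0.007, -0.001, -1.0], [0.382, -0.924, 0.004], [-0.924, -0.382, -0.006]] shift cm [ 0.01 -0.08 -0.03] pos [ 0.5438 -0.0189  0.0806] q [-0.24  0.6   1.75  0.    0.78  0.94] F [ 1.7 -0.5 -3.5] w 0.0195 t 7.0833
```

It has stopped moving at 0.0806, the original home height. The last row's target is held, so I'll end on a light press rather than a zero row.

```bash
python3 -m inch '[[[0.15,0,0,0,0.1],[0.15,0,0,0,0.1],[0.15,0,0,0,0.1]]]' 45
python3 - <<'E'
from h import *
rel((.5281+.04*.391,.0187-.04*.92,.0805))
camera("top");camera("top");rel((.5281+.04*.391,.0187-.04*.92,.0805))
E
```

```text
time: 7.33
position: [0.5444, -0.0197, 0.0802]
tool_rot: [0.696, 0.136, -0.691, 0.14]
ft_force: [-2.3, 1.1, 9.0]
grip_width: 0.0194
axes [[0.008, -0.003, -1.0], [0.383, -0.924, 0.006], [-0.924, -0.383, -0.006]] shift cm [-0.03 -0.18 -0.  ] pos [ 0.5444 -0.0197  0.0802] q [-0.24  0.6   1.75 -0.    0.78  0.94] F [-2.3  1.1  9. ] w 0.0194 t 7.3333
axes [[0.009, -0.004, -1.0], [0.383, -0.924, 0.007], [-0.924, -0.383, -0.007]] shift cm [-0.02 -0.18 -0.  ] pos [ 0.5444 -0.0198  0.0803] q [-0.24  0.6   1.75 -0.    0.78  0.94] F [-1.8  0.2  9.2] w 0.0195 t 7.4333
```

```bash
python3 -m inch '[[[0.1,-0.15,0,0,0.1],[0.15,-0.1,0,0,0.1],[0.15,0,0,0,0.1]]]' 45
python3 - <<'E'
from h import *
im=camera("wrist");s=camera("scene")
o=np.hstack([cv2.resize(im[150:350,100:400],(600,400)),cv2.resize(s[130:230,240:290],(200,400))]);cv2.imwrite("pics/c6.png",o[:,:,::-1])
rel((.5281+.04*.391,.0187-.04*.92,.0805))
E
```

```text
time: 7.68
position: [0.5443, -0.0195, 0.0802]
tool_rot: [0.697, 0.135, -0.69, 0.142]
ft_force: [-2.5, 0.4, 12.1]
grip_width: 0.019
axes [[0.012, -0.008, -1.0], [0.384, -0.923, 0.012], [-0.923, -0.385, -0.008]] shift cm [-0.03 -0.16  0.  ] pos [ 0.5444 -0.0195  0.0802] q [-0.24  0.6   1.75 -0.01  0.77  0.94] F [-2.8  0.2  9.9] w 0.0196 t 7.7833
```

View pics/c6.png

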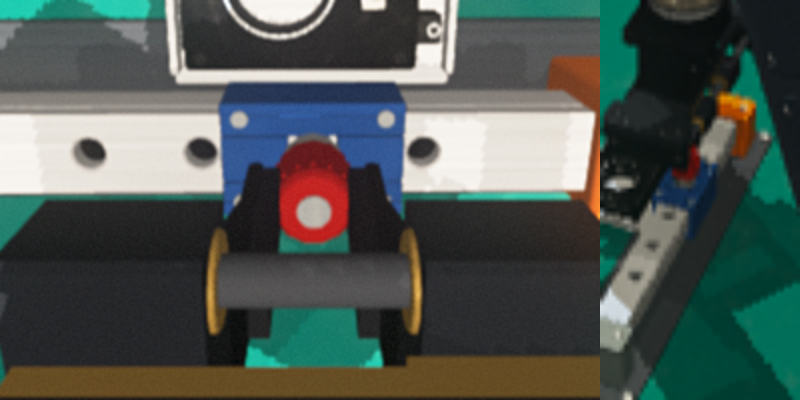

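The sleeve spans columns 221–405 (middle 313), centred between the holes at 202 and 423. The knob is held and sits low on the collar, and the press is steady at about 10 N, so I'm handing in.

```bash
python3 -c "
from rig import robot
o=robot.get_obs();print(o['position'],o['ft_force'],o['grip_width']);print(robot.hand_in())"
```

```text
[ 0.54436871 -0.01953919  0.08024637] [-2.75894137  0.15824898  9.87999085] 0.01962994811025224
the job is handed in; nothing more can be done
None
```

I pulled the red knob up about 12 mm and slid the blue section one hole towards the orange block. I then lowered the pin into that hole and handed in at about 7.8 s, still gripping the knob and pressing down with about 10 N.

**Checks that agreed:**
- **Seating:** the tool was back at its starting height (80.2 mm against 80.5–80.7 mm), and the force changed from a spring pull to a steady upward push. Both mean the pin is fully home and the knob did not slip in the grip.
- **Station:** the last wrist picture shows the sleeve centred between its two neighbouring holes, with one free hole left on the orange side.

**Checks that disagreed:**
- **Grip opening:** it read about 19.5 mm on a 25 mm knob. I put this down to soft pads, since the pictures show the knob centred and it lifted with the expected spring force.
- **Tool travel:** it read about 1.6 mm more than the 40 mm spacing. That is within the play of the pin in its hole and the slack in the grip, and the picture shows no such offset.

I moved none of the tools on purpose and the arm did not go near them, but I took no final picture of them.

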